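# Set out and level the posture line laser

## Task

Get the posture line laser ready: pull its sprung foot slide out towards you by the blue grip until it catches at its stop, then press the levelling knob behind the grip right down against its spring, which frees it from its lock teeth, and turn it until the bubble in the green vial sits between the two black lines. The job ends holding: finish still pressing the knob down with the bubble between the lines, because letting it up would shift it before I have tightened the lock ring. Leave the tape measure, the reflex hammer and the pen where they lie.

Things in the scene. Friction and masses are not known exactly. Their poses are not given: they have to be found in the camera images.
- laser: posture line laser: white housing, dark top cover, 131 x 114 mm, cover top 60 mm high, round black laser head at the rear 89 mm high. Heavy, does not slide. Origin on the trolley top under its middle; its +x points from the front to the laser head, y to its left, z up. The front face (x = -65 mm) has a bay 52 mm wide, 49 mm high, out of which the foot slide comes towards the laser's -x.
- pull_grip (a point): centre of the top of the blue pull grip on the front end of the foot slide: a fin 12 mm thick (along the laser's y) and 22 mm long (along the slide), top 50 mm above the trolley (up to 5 mm lower while the front is low), on a dark foot 26 x 26 mm whose top is at 21 mm. Pinch it across its thickness from above. Stowed, its middle stands 27 mm in front of the front face.
- foot_slide (a joint): how far the foot slide is pulled out (m), along the laser's -x: 0 stowed, 0.075 at the stop. A spring draws it in with 2.5 N rising to 6 N, and about 3 N more in the last 15 mm where it rides over a catch; past 0.072 the catch has dropped and holds it out by itself: let go, it rests near 0.0705.
- knob_top (a point): centre of the top of the levelling knob, 49 mm behind pull_grip: a dark fluted upright cylinder, diameter 31 mm, 20 mm high, top 46 mm above the trolley (up to 4 mm lower while the front is low), underside 6 mm above the 24 mm wide aluminium slide. Stowed, it is under the roof of the bay; caught out, its axis stands 46 mm in front of the front face and 38 mm from the near side of the pull grip.
- foot_knob (a joint): how far the knob is pressed down (m): 0 up, 0.005 at the bottom; a spring of 5 N at the top and 9 N at the bottom pushes it up. Up, 12 lock teeth hold it against turning (play 0.1 rad; only a hard twist forces it over them); pressed by 0.003 or more it turns freely. Let go, it springs up into the next gap, turning by up to 0.26 rad, or stays on a tooth at about 0.002.
- foot_screw (a joint): angle of the levelling knob (rad), growing clockwise seen from above, which screws the foot down and lifts the front of the laser. Stops at -1.3 and 2.9; the laser is level near 1.7 and starts at -0.7 to 0.7: front low, bubble at the rear end. Freed, it turns with less than 0.03 N m.
- bubble_mid (a point): top middle of the pale bubble, 17 mm long, in the green vial on top of the laser, about 68 mm above the trolley. With the slide out it moves along the laser's x by 7 mm for each radian of the knob: a clockwise turn brings it towards the front (-x of the laser). While the knob is pressed the front sinks a little, which moves the bubble 1 to 3 mm to the rear: judge it while pressing.
- vial_mid (a point): top middle of the green vial (66 mm long, 16 mm wide, lying along the laser's x), midway between its two black lines, which stand 24 mm apart. The bubble is centred when bubble_mid is at this point along the laser's x.
- tape_measure: round yellow tape measure, 52 mm wide, 15 mm high, lying beside the laser; leave it alone
- reflex_hammer: white reflex hammer with a black head, 176 mm long, 11 mm high, lying beside the laser; leave it alone
- pen_red: white pen with black ends, 145 mm long, 9 mm high; leave it alone

How it is judged (in metres and radians):
On the way, in this order (a step that is already met when the one before it is completed fails the run):
1. the foot slide is out at its stop, held by its catch (value of joint foot_slide above 0.0715 m), for 0.2 s.
2. the fingers press the knob down (value of joint foot_knob above 0.003 m and contact force between the fingers and foot_knob above 3 N), for 0.1 s.
3. the bubble sits between the lines while the knob is pressed (value of joint foot_knob above 0.003 m and x of bubble_mid in the frame of vial_mid between -0.003 and 0.003 m), for 0.2 s.
At the end, for the whole second after the job is handed in: The foot slide is out (at least 69 of its 75 mm), the fingers still press the knob down by at least 3 mm with at least 3 N of contact, and the bubble's middle is within 3 mm of the middle between the lines (all of step 3 and value of joint foot_slide above 0.069 m and contact force between the fingers and foot_knob above 3 N); the arm keeps its last pose, push and grip.
It fails at once if the tape measure is moved by more than 15 mm (distance of tape_measure from where it was at the start of the episode above 0.015 m).
It fails at once if the reflex hammer is moved by more than 15 mm (distance of reflex_hammer from where it was at the start of the episode above 0.015 m).
It fails at once if the pen is moved by more than 15 mm (distance of pen_red from where it was at the start of the episode above 0.015 m).
It also fails if it takes over 64 s, if anything falls off the work surface, if the arm or the gripper's body presses on something with over 40 N, if the wrist force passes 120 N, or if a joint passes its speed limit or range.

## Robot

A 7-joint arm with a two-finger parallel gripper is mounted at the origin on a cart in front of the work surface, level with it; the furniture and walls round the work are solid. World frame = base frame: x ahead of the robot, y to its left, z up, the work surface at z = 0. Lengths are in m, angles in degrees, forces in N, time in s.
With the tool pointing down it reaches from about 0.425 to 0.875 m from the base axis. Payload 4.7 kg.
Tool frame: the origin (TCP) lies midway between the tips of the shut fingers; the grasp point (between the pads) lies 19 mm behind it (env.grip_point_offset is the distance from the TCP to the grasp point, in m); z points along the fingers, y is the line along which they close (so a half turn about z gives the same grasp; the last joint's range is limited). The gripper opens to 87 mm and grips with 3 to 60 N. Pads are 19 mm wide; open, the fingers measure 117 mm over their backs; the gripper's body (75 mm by 190 mm) begins 51 mm behind the grasp point.
Start: joints at [-63.02, 18.392, -4.016, 83.108, 1.295, 78.541, -3.26], TCP at [0.287, 0.583, 0.183] pointing down, gripper open.
Joint ranges: [-163.93, 163.93], [-17.29, 119.83], [-79.2, 71.16], [3.27, 140.29], [-89.18, 269.18], [5.43, 117.66], [-154.24, 154.24]. Speed limits (degrees/s): [147.25, 147.25, 180, 180, 180, 180, 180].

## Interface

Orientations are given as [roll, pitch, yaw] about the fixed x, y, z axes, in that order (R = Rz(yaw) Ry(pitch) Rx(roll)).
In Python, from cell import env gives the robot as it stands.
- The arm moves only by the shell command python3 -m jog 'ROWS' [FORCE]. ROWS is JSON, a list of rows, each a list of 7 numbers: the shift along the tool's x, y, z in m, then the turn, a rotation vector about the tool's x, y, z in rad, then the finger opening in m, from 0 to 0.087. A call has 1 to 12 rows; each row shifts and turns the commanded pose from where the row before left it, along the tool's axes as they then stand; what a row does not reach is not made up. A row lasts 1/12 s, in which the tool goes at most 41.7 mm and 7.16 degrees, less where a joint would pass 70% of its speed; a pose out of reach is approached as far as the arm can. A call is refused whole if a number of a shift passes 0.0417 or a number of a turn 0.125, either way. A call with a gripper value outside its range is refused whole. The fingers move at their own pace and stop on an object; FORCE is the grip in N (left out, the last holds). Time passes only in rows, so rows that do not move let the fingers close. It gives the time, the measured TCP pose, the force, the opening and the grip force at its end, in the units of the state.
- env.get_obs(): the state, without advancing time (a new reading comes with each control period).
- env.read_camera(name): name is "side" or "top"; returns the picture (384x512x3 uint8, blue, green, red); there is no depth.
- env.get_calibration(name): a dict with "fov_y" (degrees; the focal length in pixels is half the picture's height over the tangent of half this angle, whatever the lens; pixels are square), "cx", "cy" (the principal point, pixels), "k1" (the pictures are not rectified: a ray, as slopes to the right and down, at radius r is drawn at 1 + k1 r^2 times it, then the intrinsics apply), "pose" (4x4, takes a point from camera to world coordinates). Camera axes: x right, y up, looking along -z (the intrinsics and any distortion apply to the point x, -y, -z); pixel columns grow to the right and rows downward; lengths in m; the calibration is good to about 2 mm. A picture is of the moment at which its call begins. get_calibration takes no time and is no camera call.
- env.sign_off(): hands the job in; it is judged then, once.
The state is a dict: "time_s": time; "qpos": joint angles; "joint_velocities": joint speeds; "effort": joint torques, N m; "tool_pos": TCP position; "tool_rot": TCP orientation; "force": force on the tool from outside, world axes, zero at the start; "wrist_torque": the same for the moment, N m; "grip_width": finger opening in m; "grasp_force": force on a finger pad.
Only numpy, scipy, OpenCV 4.12 (cv2) and the standard library are available. Lean on these libraries where they do the work, as an engineer would, in place of code of your own. Each camera call takes 0.05 s, during which the arm holds its last target. There are 200 camera calls.

## Working session

There is one attempt and no reset: what is moved stays moved. The work goes in short steps, Python scripts to look and compute and a shell command to move; the robot and the scene stay as the last step left them, time stands still between calls to the robot, and variables do not carry over. Pictures are saved under pics/ and viewed, at most 10 in all, crops included, and the job is handed in when it is done.

```bash
mkdir -p pics; ls
cat > h.py <<'E'
import numpy as np, cv2
from cell import env
def ray(name,u,v):
    c=env.get_calibration(name); f=192/np.tan(np.radians(c["fov_y"])/2)
    d=np.array([(u-c["cx"])/f,(v-c["cy"])/f]); s=d.copy()
    for _ in range(30): s=d/(1+c["k1"]*(s@s))
    P=np.array(c["pose"]); return P[:3,3],P[:3,:3]@np.array([s[0],-s[1],-1])
def onz(name,u,v,z):
    o,d=ray(name,u,v); return o+d*(z-o[2])/d[2]
def proj(name,p):
    c=env.get_calibration(name); f=192/np.tan(np.radians(c["fov_y"])/2)
    P=np.array(c["pose"]); q=P[:3,:3].T@(np.array(p)-P[:3,3]); s=np.array([q[0],-q[1]])/-q[2]
    s=s*(1+c["k1"]*(s@s)); return s*f+[c["cx"],c["cy"]]
E
python3 - <<'E'
from h import *
for n in("top","side"):
    im=env.read_camera(n); cv2.imwrite(f"pics/{n}0.png",im)
    c=env.get_calibration(n); print(n,c["fov_y"],c["k1"],np.round(c["pose"],3).tolist())
print(env.get_obs())
E
```

```text
pics
top 47.449646023427405 0.04012399045658321 [[-0.027, 0.999, -0.03, 0.556], [-0.999, -0.028, -0.028, 0.01], [-0.029, 0.029, 0.999, 0.925], [0.0, 0.0, 0.0, 1.0]]
side 56.392067655445466 -0.08101348718085725 [[-0.993, 0.107, -0.057, 0.531], [-0.121, -0.88, 0.458, 0.406], [-0.002, 0.462, 0.887, 0.807], [0.0, 0.0, 0.0, 1.0]]
{'time_s': 0.1, 'qpos': array([-63.01927969,  18.43423428,  -4.01646349,  83.16903428,
         1.29421289,  78.53898285,  -3.26028781]), 'joint_velocities': array([ 0.0584303 , -0.06228283, -0.03834915, -0.18237714,  0.0195281 ,
        0.1305406 , -0.00422571]), 'effort': array([ 4.36910182e-05, -4.92570841e+01, -4.05712584e-01, -3.13395989e+01,
       -6.41956413e-02,  3.96241061e-02,  5.95615393e-05]), 'tool_pos': array([0.28648844, 0.5828345 , 0.18166777]), 'tool_rot': array([-1.79902940e+02,  4.35772465e-03,  1.53829342e+02]), 'force': array([ 1.37596487, -0.68628425, -0.38985128]), 'wrist_torque': array([ 0.01779863,  0.00388759, -0.01981192]), 'grasp_force': 0.0, 'grip_width': 0.08708845620084062}
```

View pics/top0.png

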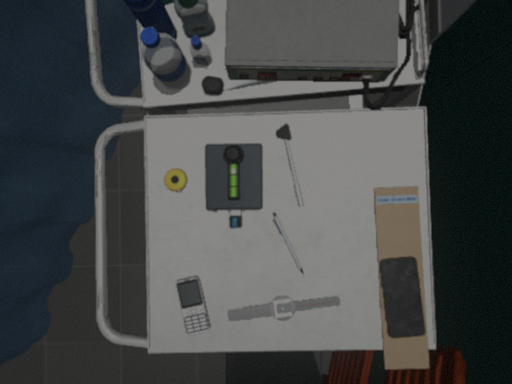

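View pics/side0.png

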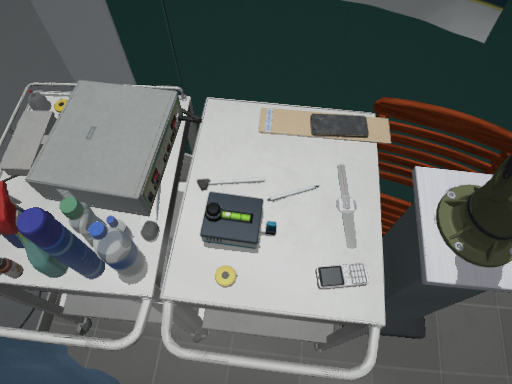

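The top view shows the laser at about (234,177) with its front towards the robot, the blue grip near (236,222), the vial from (234,165) to (234,198), the tape at (176,180), and the hammer and pen to the right. I'll measure these by colour masks.

```bash
cat >> h.py <<'E'
def mask(im,lo,hi,box):
    h=cv2.inRange(cv2.cvtColor(im,cv2.COLOR_BGR2HSV),lo,hi); m=np.zeros_like(h)
    x0,y0,x1,y1=box; m[y0:y1,x0:x1]=h[y0:y1,x0:x1]; return m
def cen(m):
    v,u=np.nonzero(m); return len(u),u.mean(),v.mean(),u.min(),u.max(),v.min(),v.max()
E
python3 - <<'E'
from h import *
t=cv2.imread("pics/top0.png"); s=cv2.imread("pics/side0.png")
for n,im,b,g in(("top",t,(220,205,250,235),(220,155,250,205)),("side",s,(255,215,285,240),(205,200,260,230))):
    B=cen(mask(im,(90,90,50),(125,255,255),b)); G=cen(mask(im,(30,80,60),(80,255,255),g))
    print(n,"blue",np.round(B,1),onz(n,B[1],B[2],.045),"green",np.round(G,1),onz(n,G[1],G[2],.066))
    m=mask(im,(30,80,60),(80,255,255),g); print(cv2.minAreaRect(np.argwhere(m)[:,::-1].astype(np.float32)))
# cover rect in top
hsv=cv2.cvtColor(t,cv2.COLOR_BGR2GRAY); m=((hsv<95)*255).astype(np.uint8)
c,_=cv2.findContours(m[135:218,195:275].copy(),0,2); c=max(c,key=cv2.contourArea); r=cv2.minAreaRect(c); print(r)
for p in cv2.boxPoints(r)+[195,135]: print(onz("top",*p,.06))
a=cv2.resize(t[130:240,160:310],None,fx=5,fy=5,interpolation=2); cv2.imwrite("pics/c0.png",a)
E
```

```text
top blue [ 62.  234.2 221.5 231.  237.  217.  226. ] [0.52106863 0.07445848 0.045     ] green [228.  233.4 181.4 229.  237.  164.  197. ] [0.60093757 0.0724675  0.066     ]
((233.0, 180.5), (33.0, 8.0), 90.0)
side blue [ 48.  270.7 224.5 267.  275.  222.  229. ] [0.52451415 0.08047888 0.045     ] green [186.  236.6 215.9 221.  250.  211.  221. ] [0.60347521 0.0776279  0.066     ]
((235.40997314453125, 215.62997436523438), (29.557065963745117, 7.071067810058594), 8.130102157592773)
((38.499996185302734, 42.49999237060547), (56.99999237060547, 66.99998474121094), 0.0)
[0.54401832 0.13081436 0.06      ]
[0.67736185 0.12763139 0.06      ]
[0.67391442 0.01412916 0.06      ]
[0.54102551 0.01776084 0.06      ]
```

View pics/c0.png

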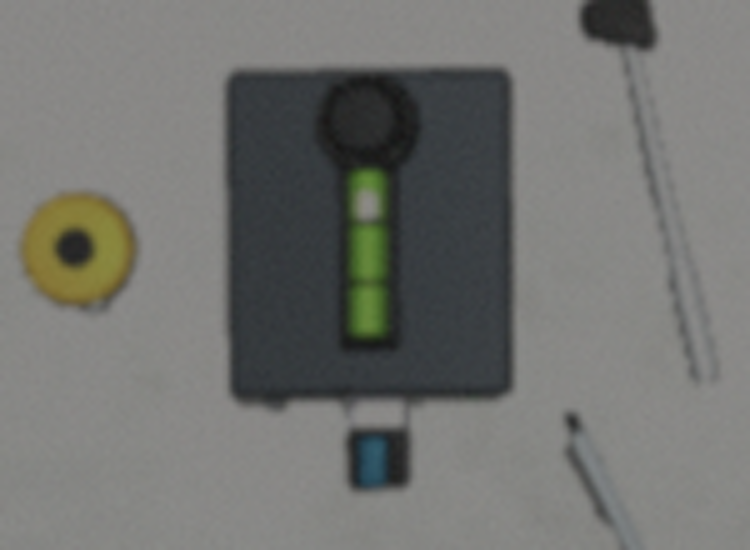

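The crop shows the slide stowed and the bubble at the rear end of the vial (crop 366,205). The grip is at about (0.520, 0.075), laser yaw about -1.6°. I'll move above the grip.

```bash
python3 -m jog '[[-0.036,-0.0294,0,0,0,0,0.05],[-0.036,-0.0294,0,0,0,0,0.05],[-0.036,-0.0294,0,0,0,0,0.05],[-0.036,-0.0294,0,0,0,0,0.05],[-0.036,-0.0294,0,0,0,0,0.05],[-0.036,-0.0294,0,0,0,0,0.05],[-0.036,-0.0294,0,0,0,0,0.05],[-0.036,-0.0294,0,0,0,0,0.05],[-0.036,-0.0294,0,0,0,0,0.05],[-0.036,-0.0294,0,0,0,0,0.05],[-0.036,-0.0294,0,0,0,0,0.05],[-0.036,-0.0294,0,0,0,0,0.05]]'
python3 -m jog '[[0,0,0,0,0,-0.107,0.05],[0,0,0,0,0,-0.107,0.05],[0,0,0,0,0,-0.107,0.05],[0,0,0,0,0,-0.107,0.05],[0,0,0,0,0,0,0.05],[0,0,0,0,0,0,0.05]]'
python3 -c "
from h import *
print(env.get_obs()['qpos'])"
```

```text
time_s: 1.1
tool_pos: [0.495, 0.1267, 0.1825]
tool_rot: [180.0, -0.0, 153.8]
force: [0.5, 0.5, 0.3]
grip_width: 0.0503
grasp_force: 0.0
time_s: 1.6
tool_pos: [0.4945, 0.1286, 0.1823]
tool_rot: [-180.0, -0.0, 178.2]
force: [-1.1, 0.6, -0.7]
grip_width: 0.0499
grasp_force: 0.0
[-34.04362018   1.13292255  16.78028658 103.16896674  -0.33642098
  75.7788577   71.00001014]
```

```bash
python3 -m jog '[[-0.009,-0.0176,0,0,0,0,0.05],[-0.009,-0.0176,0,0,0,0,0.05],[-0.009,-0.0176,0,0,0,0,0.05],[0,0,0.02,0,0,0,0.05],[0,0,0.02,0,0,0,0.05],[0,0,0.02,0,0,0,0.05],[0,0,0.02,0,0,0,0.05],[0,0,0.02,0,0,0,0.05],[0,0,0,0,0,0,0.05],[0,0,0,0,0,0,0.05]]'
python3 - <<'E'
from h import *
o=env.get_obs(); print(o['qpos'])
t=env.read_camera("top"); s=env.read_camera("side")
a=cv2.resize(t[150:260,180:290],None,fx=5,fy=5,interpolation=2);b=cv2.resize(s[180:262,230:320],None,fx=4,fy=4,interpolation=2)
c=np.zeros((550,790,3),np.uint8); b=b[:,:240]if 0 else cv2.resize(s[185:265,250:298],None,fx=5,fy=5,interpolation=2)
c[:,:550]=a; c[:400,550:]=b; cv2.imwrite("pics/c1.png",c)
E
```

```text
time_s: 2.43
tool_pos: [0.5193, 0.075, 0.082]
tool_rot: [-179.9, -0.1, 178.3]
force: [-0.3, 0.2, 0.5]
grip_width: 0.0499
grasp_force: 0.0
[-29.86336822   7.61315299  20.19873906 108.65245595  -2.8819516
  64.36465387  79.68241032]
```

View pics/c1.png

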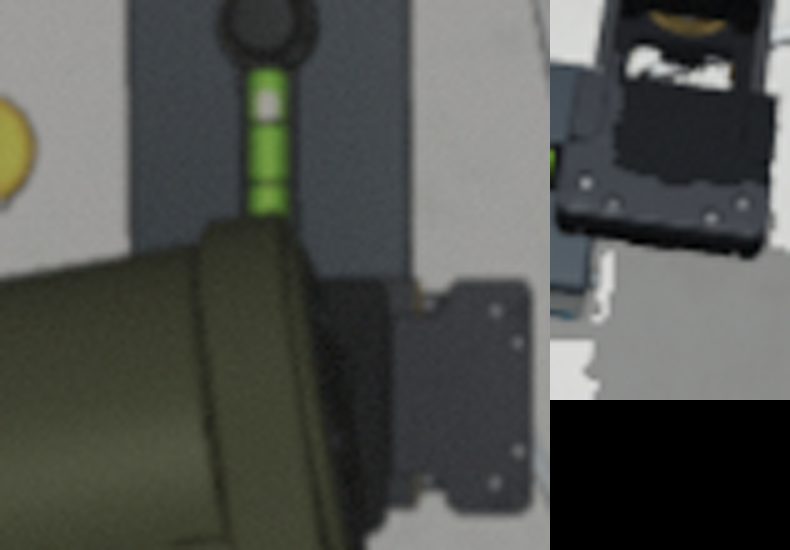

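The gripper hides the grip, but the vial and bubble stay visible from the top camera. I'll descend and pinch.

```bash
python3 -m jog '[[0,0,0.015,0,0,0,0.05],[0,0,0.015,0,0,0,0.05],[0,0,0.015,0,0,0,0.05],[0,0,0.01,0,0,0,0.05],[0,0,0,0,0,0,0.05],[0,0,0,0,0,0,0.05]]' 30
python3 -m jog '[[0,0,0,0,0,0,0],[0,0,0,0,0,0,0],[0,0,0,0,0,0,0],[0,0,0,0,0,0,0],[0,0,0,0,0,0,0],[0,0,0,0,0,0,0],[0,0,0,0,0,0,0]]' 30
```

```text
time_s: 3.03
tool_pos: [0.5207, 0.0753, 0.0283]
tool_rot: [180.0, 0.0, 178.3]
force: [0.3, 0.0, 0.7]
grip_width: 0.0503
grasp_force: 0.0
time_s: 3.62
tool_pos: [0.5203, 0.0752, 0.0278]
tool_rot: [180.0, 0.0, 178.4]
force: [1.9, 0.3, 1.1]
grip_width: 0.011
grasp_force: 0.0
```

```bash
python3 -m jog '[[0,0,0,0,0,0,0],[0.005,0,0,0,0,0,0],[0.01,0,0,0,0,0,0],[0.01,0,0,0,0,0,0],[0.01,0,0,0,0,0,0],[0.01,0,0,0,0,0,0],[0.01,0,0,0,0,0,0],[0.005,0,0,0,0,0,0],[0,0,0,0,0,0,0],[0,0,0,0,0,0,0]]' 40
```

```text
time_s: 4.45
tool_pos: [0.4604, 0.0771, 0.028]
tool_rot: [180.0, 0.1, 178.4]
force: [0.8, 0.6, 0.1]
grip_width: 0.0004
grasp_force: 0.0
```

```bash
python3 -m jog '[[0.0,0,-0.03,0,0,0,0.05],[0,0,-0.04,0,0,0,0.05],[0,0,-0.04,0,0,0,0.05],[0.03,0,-0.04,0,0,0,0.05],[0.03,0,-0.04,0,0,0,0.05],[0,0,0,0,0,0,0.05]]'
python3 - <<'E'
from h import *
t=env.read_camera("top"); s=env.read_camera("side")
cv2.imwrite("pics/t2.png",t);cv2.imwrite("pics/s2.png",s)
c=np.zeros((550,790,3),np.uint8)
c[:,:390]=cv2.resize(t[150:260,200:278],None,fx=5,fy=5,interpolation=2); c[:,390:]=cv2.resize(s[170:280,220:300],None,fx=5,fy=5,interpolation=2); cv2.imwrite("pics/c2.png",c)
E
```

```text
time_s: 4.95
tool_pos: [0.4116, 0.0798, 0.2115]
tool_rot: [179.7, 0.5, 178.4]
force: [0.9, 0.5, -0.3]
grip_width: 0.0327
grasp_force: 0.0
```

View pics/c2.png

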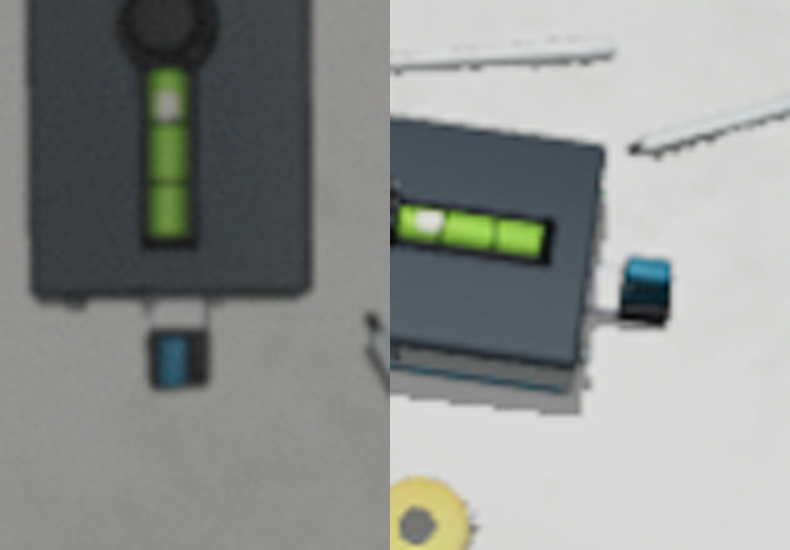

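The slide is still stowed: the fingers closed on nothing or slipped off. I'll triangulate the grip top from both views.

Run:
```python
from h import *
s=cv2.imread("pics/s2.png");t=cv2.imread("pics/t2.png")
h=cv2.cvtColor(s,cv2.COLOR_BGR2HSV)
m=mask(s,(85,90,110),(125,255,255),(262,215,280,236)); S=cen(m); print(np.round(S,1), h[219:236,271].tolist())
m=mask(t,(85,80,50),(125,255,255),(220,205,250,235)); T=cen(m); print(np.round(T,1))
o1,d1=ray("top",T[1],T[2]);o2,d2=ray("side",S[1],S[2])
k=np.linalg.lstsq(np.c_[d1,-d2],o2-o1,rcond=None)[0]; print(o1+k[0]*d1,o2+k[1]*d2)
for z in(.045,.05): print(onz("top",T[1],T[2],z),onz("side",S[1],S[2],z))
for n,u,v in(("top",233.4,181.5),): print(onz(n,u,v,.064))
```

```text
[ 32.  271.2 223.5 267.  275.  222.  225. ] [[60, 2, 217], [60, 1, 217], [99, 29, 187], [98, 156, 160], [97, 160, 169], [97, 154, 171], [98, 166, 134], [99, 176, 74], [98, 170, 45], [97, 159, 40], [98, 194, 50], [99, 158, 42], [100, 29, 52], [113, 23, 45], [105, 27, 19], [90, 5, 52], [60, 4, 123]]
[ 65.  234.  221.6 231.  237.  217.  226. ]
[0.52080847 0.07518059 0.03927807] [0.52342654 0.07533034 0.03918646]
[0.52103294 0.07475679 0.045     ] [0.52348664 0.07783615 0.045     ]
[0.52122908 0.07438645 0.05      ] [0.52353833 0.0799913  0.05      ]
[0.60080033 0.07261839 0.064     ]
```

```bash
python3 -m jog '[[-0.03,0,0,0,0,0,0.05],[-0.03,0,0,0,0,0,0.05],[-0.03,0,0.03,0,0,0,0.05],[-0.02,0,0.03,0,0,0,0.05],[0,0,0.03,0,0,0,0.05],[0,0,0.03,0,0,0,0.05],[0,0,0,0,0,0,0.05],[0,0,0,0,0,0,0.05],[0,0,0,0,0,0,0.05]]'
```

```text
time_s: 5.8
tool_pos: [0.5205, 0.075, 0.0855]
tool_rot: [-180.0, 0.0, 178.3]
force: [-0.3, 0.6, 0.7]
grip_width: 0.0498
grasp_force: 0.0
```

```bash
python3 -m jog '[[-0.002,0,0.015,0,0,0,0.03],[0,0,0.015,0,0,0,0.03],[0,0,0.015,0,0,0,0.03],[0,0,0.01,0,0,0,0.03],[0,0,0.006,0,0,0,0.03],[0,0,0,0,0,0,0.03],[0,0,0,0,0,0,0.03]]' 40
python3 -m jog '[[0,0,0,0,0,0,0],[0,0,0,0,0,0,0],[0,0,0,0,0,0,0],[0,0,0,0,0,0,0],[0,0,0,0,0,0,0],[0,0,0,0,0,0,0],[0,0,0,0,0,0,0]]'
```

```text
time_s: 6.38
tool_pos: [0.5225, 0.0753, 0.0248]
tool_rot: [180.0, 0.1, 178.4]
force: [0.6, -0.2, 0.8]
grip_width: 0.0304
grasp_force: 0.0
time_s: 6.97
tool_pos: [0.5218, 0.0751, 0.0239]
tool_rot: [180.0, 0.0, 178.3]
force: [-0.2, 0.3, 0.1]
grip_width: 0.0013
grasp_force: 0.0
```

Run:
```python
from h import *
o=env.get_obs(); print(o['tool_pos'],o['grip_width'],o['qpos'])
for n in("top","side"): print(n,proj(n,o['tool_pos']),proj(n,o['tool_pos']+np.array([0,0,.1])))
t=env.read_camera("top"); s=env.read_camera("side")
cv2.imwrite("pics/s3.png",s)
c=np.zeros((550,790,3),np.uint8)
c[:,:390]=cv2.resize(t[150:260,200:278],None,fx=5,fy=5,interpolation=2); c[:,390:]=cv2.resize(s[170:280,220:300],None,fx=5,fy=5,interpolation=2); cv2.imwrite("pics/c3.png",c)
```

```text
[0.52175226 0.07510631 0.02390394] 0.0013207867696289686 [-30.13552758  11.76215146  21.02887861 111.60916941  -4.9803946
  57.48386187  81.51889253]
top [234.61430252 220.78728745] [230.70711218 222.93941555]
side [271.60283511 226.03357666] [274.05653701 207.73452739]
```

View pics/c3.png

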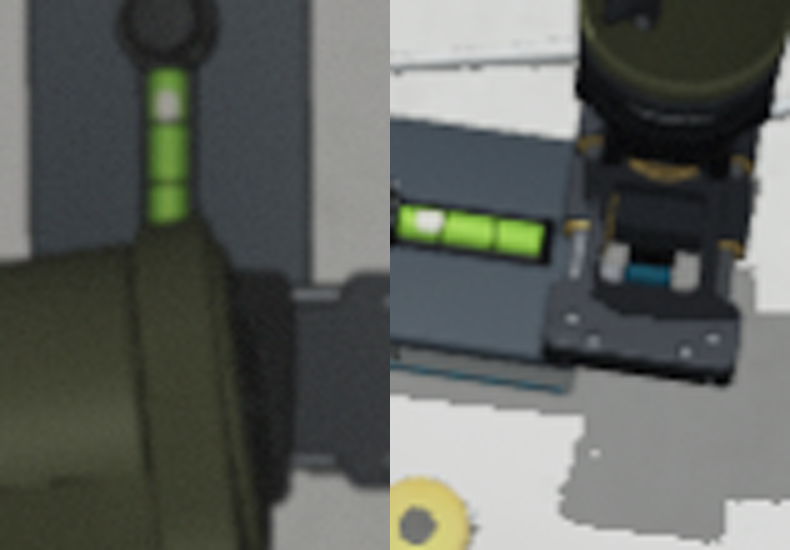

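Run:
```python
from h import *
s=cv2.imread("pics/s3.png")
o=cv2.resize(s[195:250,246:301],None,fx=10,fy=10,interpolation=cv2.INTER_CUBIC)
cv2.imwrite("pics/c4.png",cv2.convertScaleAbs(o,alpha=1.6,beta=25))
```

```text
(no output)
```

View pics/c4.png

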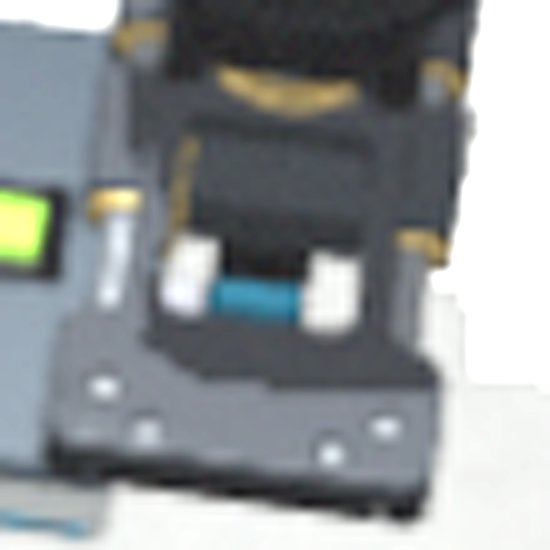

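Surprisingly, the fin's whole top face is visible in c4 (≈(271.7,224.8)) through a gap in the gripper while the fingers read shut. I'll check where the gripper body really is.

Run:
```python
from h import *
p=np.array([.522,.075,.024])
for dy in(.058,.075,.095):
  for dz in (.07,.09,.11): print(dy,dz,[np.round(proj("side",p+[dx,dy,dz]),1).tolist() for dx in(.0375,-.0375)])
print(env.grip_point_offset)
for d in([0,.0,.05],[0,.015,.05],[0,.03,.05],[0,.015,.03],[0,.03,.07]): print(d,np.round(proj("side",p+d),1))
```

```text
0.058 0.07 [[253.0, 236.3], [288.3, 240.3]]
0.058 0.09 [[253.1, 232.8], [289.2, 236.9]]
0.058 0.11 [[253.2, 229.2], [290.2, 233.3]]
0.075 0.07 [[252.1, 243.9], [287.7, 247.9]]
0.075 0.09 [[252.1, 240.5], [288.6, 244.6]]
0.075 0.11 [[252.2, 237.0], [289.5, 241.2]]
0.095 0.07 [[251.0, 252.9], [287.0, 257.0]]
0.095 0.09 [[251.0, 249.7], [287.9, 254.0]]
0.095 0.11 [[251.0, 246.4], [288.8, 250.7]]
0.0187
[0, 0.0, 0.05] [272.7 217.3]
[0, 0.015, 0.05] [272.  223.5]
[0, 0.03, 0.05] [271.4 229.7]
[0, 0.015, 0.03] [271.6 226.9]
[0, 0.03, 0.07] [271.9 226.2]
```

Run:
```python
from h import *
p=np.array([.5193,.075,.082])
for dz in (.07,.09,.12,.14): print(dz,[np.round(proj("top",p+[dx,-.095,dz]),1).tolist() for dx in(.0375,-.0375)],[np.round(proj("side",p+[dx,.095,dz]),1).tolist() for dx in(.0375,-.0375)])
```

```text
0.07 [[282.7, 202.4], [283.9, 245.0]] [[252.4, 243.5], [291.1, 247.9]]
0.09 [[283.1, 202.4], [284.4, 246.1]] [[252.4, 239.8], [292.2, 244.3]]
0.12 [[283.8, 202.3], [285.2, 247.9]] [[252.5, 234.0], [293.9, 238.6]]
0.14 [[284.3, 202.3], [285.7, 249.2]] [[252.5, 229.8], [295.1, 234.5]]
```

Run:
```python
from h import *
t=cv2.imread("pics/t2.png"); s=cv2.imread("pics/s2.png"); p=np.array([.4116,.0798,.2115])
P=proj("side",p);Q=proj("top",p); print(P,Q,proj("side",p+[0,0,.1]))
def crop(im,c,w,h,f):
    x=int(np.clip(c[0]-w/2,0,512-w));y=int(np.clip(c[1]-h/2,0,384-h)); o=cv2.resize(im[y:y+h,x:x+w],None,fx=f,fy=f,interpolation=2)
    o=cv2.convertScaleAbs(o,alpha=1.5,beta=20); k=(int((c[0]-x+.5)*f),int((c[1]-y+.5)*f)); cv2.drawMarker(o,k,(0,0,255),0,12,1); print(x,y); return o
cv2.imwrite("pics/c5.png",np.hstack([crop(s,P,100,140,4),crop(t,Q,100,140,4)]))
```

```text
[334.74055914 196.12652113] [225.14106245 293.44367528] [347.3401331  167.93240029]
284 126
175 223
```

View pics/c5.png

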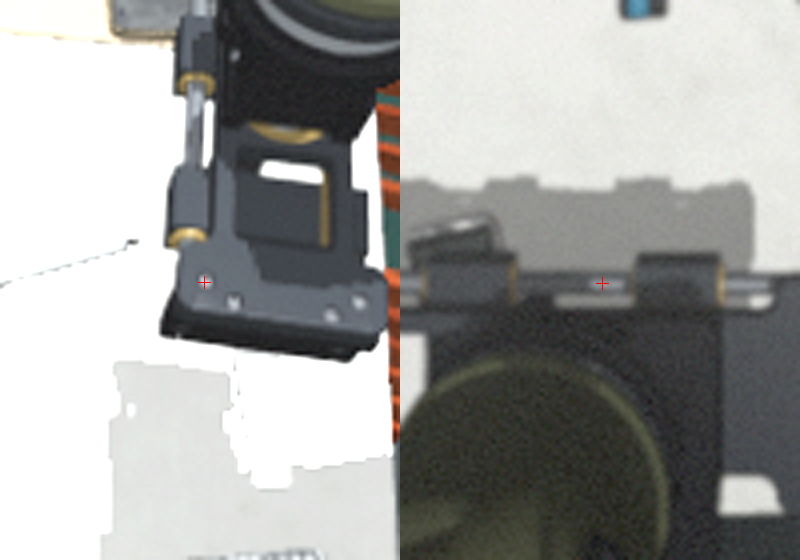

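The TCP marker is hidden behind the end plate, so the picture doesn't settle the height. The body and the clear view of the fin suggest the tips are higher than reported. I'll open and probe downward with small steps, watching the force.

```bash
python3 -m jog '[[0,0,0,0,0,0,0.03],[0,0,0,0,0,0,0.03],[0,0,0,0,0,0,0.03],[0,0,0,0,0,0,0.03],[0,0,0,0,0,0,0.03],[0,0,0.003,0,0,0,0.03],[0,0,0.003,0,0,0,0.03],[0,0,0,0,0,0,0.03],[0,0,0,0,0,0,0.03]]'
python3 - <<'E'
from h import *
s=env.read_camera("side"); cv2.imwrite("pics/s6.png",s)
print(cv2.cvtColor(s,cv2.COLOR_BGR2HSV)[210:240:1,271].tolist())
E
```

```text
time_s: 7.82
tool_pos: [0.5214, 0.075, 0.0175]
tool_rot: [-180.0, -0.0, 178.4]
force: [0.9, 0.3, 0.1]
grip_width: 0.0297
grasp_force: 0.0
[[100, 29, 26], [98, 33, 31], [108, 34, 37], [107, 46, 39], [105, 38, 40], [110, 39, 39], [107, 47, 38], [110, 38, 40], [107, 46, 39], [111, 45, 40], [107, 46, 39], [107, 46, 39], [107, 46, 39], [114, 39, 33], [100, 31, 25], [98, 44, 23], [110, 33, 23], [110, 35, 22], [113, 31, 33], [110, 38, 40], [110, 40, 38], [100, 40, 38], [108, 33, 39], [108, 33, 39], [113, 27, 38], [110, 33, 69], [110, 29, 80], [109, 35, 81], [109, 35, 81], [108, 32, 80]]
```

```bash
python3 -m jog '[[0,0,0.003,0,0,0,0.03],[0,0,0.003,0,0,0,0.03],[0,0,0.003,0,0,0,0.03],[0,0,0,0,0,0,0.03],[0,0,0,0,0,0,0.03]]'
```

```text
time_s: 8.28
tool_pos: [0.5215, 0.075, 0.0085]
tool_rot: [-180.0, -0.0, 178.3]
force: [0.1, -0.2, 1.1]
grip_width: 0.03
grasp_force: 0.0
```

```bash
python3 -m jog '[[0,0,0,0,0,0,0],[0,0,0,0,0,0,0],[0,0,0,0,0,0,0],[0,0,0,0,0,0,0],[0,0,0,0,0,0,0],[0,0,0,0,0,0,0]]' 15
```

```text
time_s: 8.78
tool_pos: [0.5218, 0.0751, 0.009]
tool_rot: [180.0, 0.0, 178.3]
force: [-0.5, -0.8, 0.1]
grip_width: 0.0024
grasp_force: 0.0
```

Still closes on nothing at a reported z of 0.009, so the true tip height is well above the reported one. I'll probe down with shut fingers until they touch the fin top.

```bash
python3 -m jog '[[0,0,0.003,0,0,0,0],[0,0,0.003,0,0,0,0],[0,0,0,0,0,0,0],[0,0,0,0,0,0,0]]'
python3 - <<'E'
from h import *
s=env.read_camera("side"); cv2.imwrite("pics/s7.png",s)
print(cv2.cvtColor(s,cv2.COLOR_BGR2HSV)[214:232:1,271].tolist()); print(env.get_obs()['force'])
E
```

```text
time_s: 9.12
tool_pos: [0.5224, 0.0757, 0.0064]
tool_rot: [179.9, 0.0, 178.3]
force: [-9.3, -0.5, 25.5]
grip_width: 0.0003
grasp_force: 12.9
[[110, 39, 39], [107, 47, 38], [107, 45, 40], [103, 46, 39], [105, 39, 39], [102, 40, 32], [102, 51, 25], [98, 43, 24], [100, 32, 24], [120, 16, 16], [135, 36, 14], [120, 34, 15], [96, 151, 32], [99, 174, 41], [96, 183, 39], [98, 204, 50], [99, 127, 46], [105, 52, 39]]
[-8.72717814 -0.9289912  25.23093972]
```

The fingers touch the fin top at a reported z of about 0.0075, so the true tip height is about 0.039 m above the reported one. I'll lift, open and go 22 mm below that contact, then pinch.

```bash
python3 -m jog '[[0,0,-0.006,0,0,0,0.03],[0,0,-0.006,0,0,0,0.03],[0,0,0,0,0,0,0.03],[0,0,0,0,0,0,0.03],[0,0,0,0,0,0,0.03],[0,0,0,0,0,0,0.03],[0,0,0,0,0,0,0.03]]'
python3 -m jog '[[0,0,0.006,0,0,0,0.03],[0,0,0.006,0,0,0,0.03],[0,0,0.006,0,0,0,0.03],[0,0,0,0,0,0,0.03],[0,0,0,0,0,0,0.03]]'
```

```text
time_s: 9.75
tool_pos: [0.5213, 0.075, 0.0143]
tool_rot: [-180.0, -0.0, 178.4]
force: [0.5, -0.9, 0.4]
grip_width: 0.029
grasp_force: 0.0
time_s: 10.17
tool_pos: [0.521, 0.0749, -0.0039]
tool_rot: [-180.0, -0.1, 178.3]
force: [0.1, 0.1, -0.4]
grip_width: 0.0299
grasp_force: 0.0
```

```bash
python3 -m jog '[[0,0,0.005,0,0,0,0.03],[0,0,0.004,0,0,0,0.03],[0,0,0,0,0,0,0.03],[0,0,0,0,0,0,0.03]]'
python3 -m jog '[[0,0,0,0,0,0,0],[0,0,0,0,0,0,0],[0,0,0,0,0,0,0],[0,0,0,0,0,0,0],[0,0,0,0,0,0,0],[0,0,0,0,0,0,0]]' 40
```

```text
time_s: 10.5
tool_pos: [0.5215, 0.075, -0.0124]
tool_rot: [-180.0, -0.0, 178.3]
force: [0.4, 0.0, 0.7]
grip_width: 0.0298
grasp_force: 0.0
time_s: 11.0
tool_pos: [0.5219, 0.0763, -0.0119]
tool_rot: [179.9, 0.0, 178.4]
force: [0.5, 3.6, -0.6]
grip_width: 0.0116
grasp_force: 40.0
```

Gripped at 40 N. Pulling now.

```bash
python3 -m jog '[[0.005,0,0,0,0,0,0],[0.01,0,0,0,0,0,0],[0.01,0,0,0,0,0,0],[0.01,0,0,0,0,0,0],[0.01,0,0,0,0,0,0],[0.01,0,0,0,0,0,0],[0.01,0,0,0,0,0,0],[0.005,0,0,0,0,0,0],[0.003,0,0,0,0,0,0],[0,0,0,0,0,0,0]]'
```

```text
time_s: 11.83
tool_pos: [0.4506, 0.0776, -0.0117]
tool_rot: [179.9, 0.3, 178.4]
force: [5.4, 2.1, -5.8]
grip_width: 0.0117
grasp_force: 40.0
```

```bash
python3 -m jog '[[0.002,0,0,0,0,0,0],[0.002,0,0,0,0,0,0],[0,0,0,0,0,0,0],[0,0,0,0,0,0,0],[0,0,0,0,0,0,0]]'
```

```text
time_s: 12.25
tool_pos: [0.4474, 0.0777, -0.0116]
tool_rot: [179.9, 0.3, 178.4]
force: [5.4, 3.3, -5.7]
grip_width: 0.0117
grasp_force: 40.0
```

```bash
python3 -m jog '[[0.002,0,0,0,0,0,0],[0.001,0,0,0,0,0,0],[0,0,0,0,0,0,0],[0,0,0,0,0,0,0],[0,0,0,0,0,0,0]]'
```

```text
time_s: 12.67
tool_pos: [0.4476, 0.0777, -0.0107]
tool_rot: [179.9, 0.7, 178.4]
force: [13.0, 1.9, -8.2]
grip_width: 0.0113
grasp_force: 40.0
```

At the stop (13 N, no further travel). I'll release and move aside to see the knob.

```bash
python3 -m jog '[[-0.003,0,0,0,0,0,0.04],[0,0,0,0,0,0,0.04],[0,0,0,0,0,0,0.04],[0,0,0,0,0,0,0.04],[0,0,-0.03,0,0,0,0.05],[0,0,-0.03,0,0,0,0.05],[0,0,-0.03,0,0,0,0.05],[0,-0.03,-0.03,0,0,0,0.05],[0,-0.04,0,0,0,0,0.05],[0,-0.04,0,0,0,0,0.05],[0,-0.04,0,0,0,0,0.05],[0,0,0,0,0,0,0.05]]'
python3 - <<'E'
from h import *
t=env.read_camera("top"); s=env.read_camera("side"); cv2.imwrite("pics/t8.png",t);cv2.imwrite("pics/s8.png",s)
m=mask(s,(85,90,110),(125,255,255),(262,205,325,245)); S=cen(m)
m=mask(t,(85,80,50),(125,255,255),(220,215,250,280)); T=cen(m); print(np.round(S,1),np.round(T,1))
o1,d1=ray("top",T[1],T[2]);o2,d2=ray("side",S[1],S[2])
k=np.linalg.lstsq(np.c_[d1,-d2],o2-o1,rcond=None)[0]; print(o1+k[0]*d1,o2+k[1]*d2)
print(env.get_obs()['tool_pos'],env.get_obs()['qpos'])
c=np.zeros((550,790,3),np.uint8)
c[:,:390]=cv2.resize(t[160:270,195:273],None,fx=5,fy=5,interpolation=2); c[:,390:]=cv2.resize(s[170:280,235:315],None,fx=5,fy=5,interpolation=2); cv2.imwrite("pics/c8.png",c)
E
```

```text
time_s: 13.67
tool_pos: [0.4392, -0.0805, 0.1077]
tool_rot: [-179.9, 0.0, 177.7]
force: [-0.3, 0.2, 0.1]
grip_width: 0.0499
grasp_force: 0.0
[ 87.  287.5 225.6 276.  305.  221.  229. ] [145.  234.3 241.8 229.  239.  228.  261. ]
[0.47996832 0.07572889 0.03929256] [0.48546389 0.07600756 0.03884439]
[ 0.43968199 -0.07359038  0.10719049] [-24.89882449  -5.07878251  29.86646532 117.27692011   2.70238697
  67.18497715  91.91286548]
```

View pics/c8.png

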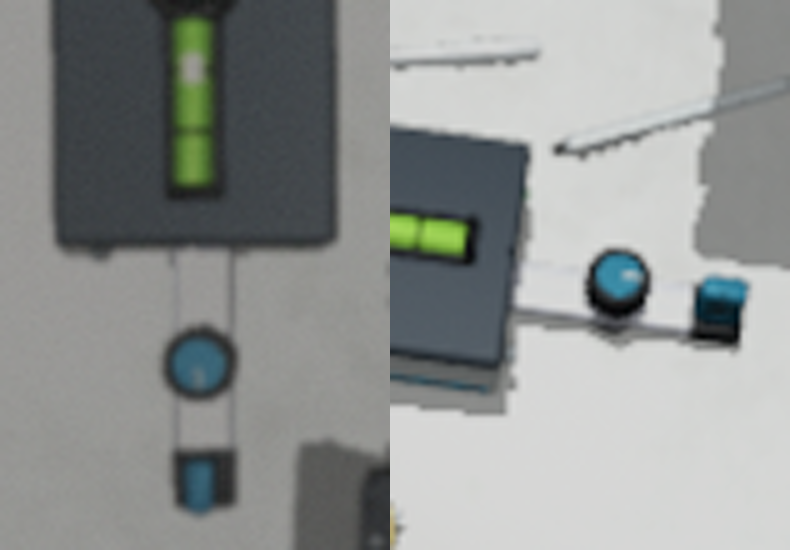

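The slide is out and caught. The knob's blue top disc is at top (234.4,232) and side (280.4,225.2), with its white mark pointing to the front. The bubble is still at the rear.

Run:
```python
from h import *
t=cv2.imread("pics/t8.png");s=cv2.imread("pics/s8.png")
m=mask(s,(85,70,80),(125,255,255),(270,215,291,240)); S=cen(m)
m=mask(t,(85,60,50),(125,255,255),(225,220,245,245)); T=cen(m); print(np.round(S,1),np.round(T,1))
for z in(.042,.046):print(onz("top",T[1],T[2],z),onz("side",S[1],S[2],z))
m=mask(s,(85,70,80),(125,255,255),(293,215,325,240)); S=cen(m)
m=mask(t,(85,60,50),(125,255,255),(225,247,245,270)); T=cen(m); print(np.round(S,1),np.round(T,1))
for z in(.048,):print(onz("top",T[1],T[2],z),onz("side",S[1],S[2],z))
g=mask(t,(30,80,60),(80,255,255),(220,155,250,205)); print(cen(g))
for v in range(160,201): print(v,t[v,232:236].mean(0).astype(int).tolist(),end=';')
```

```text
[ 65.  280.1 224.7 276.  285.  220.  229. ] [100.  234.  232.3 229.  239.  227.  237. ]
[0.49929212 0.07561802 0.042     ] [0.50273954 0.07706941 0.042     ]
[0.49954699 0.07531885 0.046     ] [0.5028892  0.07879078 0.046     ]
[ 38.  301.5 227.6 297.  306.  225.  230. ] [ 63.  234.2 256.4 231.  237.  252.  261. ]
[0.45159403 0.0758983  0.048     ] [0.45374354 0.08091395 0.048     ]
(253, np.float64(233.1581027667984), np.float64(180.6086956521739), np.int64(229), np.int64(237), np.int64(163), np.int64(197))
160 [29, 30, 27];161 [33, 33, 33];162 [41, 45, 42];163 [43, 73, 56];164 [51, 114, 81];165 [58, 136, 97];166 [60, 140, 99];167 [58, 138, 98];168 [58, 139, 98];169 [66, 140, 103];170 [92, 141, 118];171 [119, 144, 135];172 [130, 144, 140];173 [129, 140, 139];174 [130, 141, 139];175 [124, 143, 137];176 [102, 140, 124];177 [74, 139, 108];178 [61, 139, 102];179 [59, 139, 100];180 [60, 139, 101];181 [61, 140, 102];182 [61, 140, 102];183 [61, 140, 103];184 [59, 135, 99];185 [52, 110, 82];186 [47, 101, 76];187 [55, 123, 91];188 [61, 138, 103];189 [62, 140, 103];190 [60, 138, 101];191 [63, 141, 104];192 [62, 140, 103];193 [63, 141, 104];194 [63, 141, 104];195 [61, 135, 101];196 [48, 103, 77];197 [35, 58, 46];198 [33, 35, 34];199 [43, 42, 40];200 [61, 57, 53];
```

```bash
python3 -m jog '[[0,0.03,0,0,0,0,0.06],[0,0.03,0,0,0,0,0.06],[-0.02,0.03,0,0,0,0,0.06],[-0.02,0.03,0,0,0,0,0.06],[-0.0165,0.0325,0,0,0,0,0.06],[0,0,0,0,0,0,0.06],[0,0,0,0,0,0,0.06],[0,0,0,0,0,0,0.06]]'
```

```text
time_s: 14.43
tool_pos: [0.5003, 0.0792, 0.1066]
tool_rot: [-179.9, -0.1, 178.5]
force: [0.1, -0.2, -0.6]
grip_width: 0.0602
grasp_force: 0.0
```

```bash
python3 -m jog '[[-0.001,-0.002,0.02,0,0,0,0.05],[0,0,0.025,0,0,0,0.05],[0,0,0.025,0,0,0,0.05],[0,0,0.02,0,0,0,0.05],[0,0,0.01,0,0,0,0.05],[0,0,0.01,0,0,0,0.05],[0,0,0.007,0,0,0,0.05],[0,0,0.003,0,0,0,0.05],[0,0,0,0,0,0,0.05],[0,0,0,0,0,0,0.05]]' 10
python3 -m jog '[[0,0,0,0,0,0,0.025],[0,0,0,0,0,0,0.025],[0,0,0,0,0,0,0.025],[0,0,0,0,0,0,0.025],[0,0,0,0,0,0,0.025],[0,0,0,0,0,0,0.025]]' 10
```

```text
time_s: 15.27
tool_pos: [0.5029, 0.0768, -0.012]
tool_rot: [180.0, 0.1, 178.3]
force: [0.1, 0.3, -0.3]
grip_width: 0.05
grasp_force: 0.0
time_s: 15.77
tool_pos: [0.5025, 0.0766, -0.0124]
tool_rot: [180.0, 0.0, 178.3]
force: [-0.0, 0.9, 1.8]
grip_width: 0.0289
grasp_force: 10.0
```

The knob is pinched (28.9 mm, flutes). Next: grip harder and press it down.

```bash
python3 -m jog '[[0,0,0,0,0,0,0.02],[0,0,0,0,0,0,0.02],[0,0,0.002,0,0,0,0.02],[0,0,0.002,0,0,0,0.02],[0,0,0.002,0,0,0,0.02],[0,0,0,0,0,0,0.02],[0,0,0,0,0,0,0.02],[0,0,0,0,0,0,0.02]]' 40
cat > b.py <<'E'
from h import *
t=env.read_camera("top"); s=env.read_camera("side")
for n,im,box in(("top",t,(224,160,244,200)),("side",s,(200,195,262,235))):
    x0,y0,x1,y1=box; r=im[y0:y1,x0:x1].astype(int); hsv=cv2.cvtColor(im,cv2.COLOR_BGR2HSV)[y0:y1,x0:x1]
    g=cv2.inRange(hsv,(30,80,60),(80,255,255)); g=cv2.morphologyEx(g,cv2.MORPH_OPEN,np.ones((2,2)))
    rect=cv2.minAreaRect(np.argwhere(cv2.morphologyEx(g,cv2.MORPH_CLOSE,np.ones((13,13))))[:,::-1].astype(np.float32))
    hull=cv2.fillConvexPoly(np.zeros_like(g),cv2.convexHull(np.argwhere(g)[:,::-1].astype(np.int32)),255)
    hull=cv2.erode(hull,np.ones((3,3)))
    w=np.where(hull>0,np.clip(110-hsv[:,:,1].astype(int),0,None)*(hsv[:,:,2]>70),0); v,u=np.mgrid[y0:y1,x0:x1]
    P=(w*u).sum()/w.sum(),(w*v).sum()/w.sum(); hv,hu=np.nonzero(g)
    V=onz(n,rect[0][0]+x0,rect[0][1]+y0,.067); B=onz(n,*P,.067)
    print(n,"bub",np.round(P,1),w.sum(),"green",hu.min()+x0,hu.max()+x0,hv.min()+y0,hv.max()+y0,"mid",np.round(V[:2],4),"off mm",np.round((B-V)[:2]*1e3,1))
o=env.get_obs(); print(o['tool_pos'],o['tool_rot'],o['force'],o['qpos'][6])
E
python3 b.py
```

```text
time_s: 16.43
tool_pos: [0.5027, 0.0767, -0.0178]
tool_rot: [180.0, 0.0, 178.4]
force: [-2.0, -1.2, 8.3]
grip_width: 0.0278
grasp_force: 40.0
top bub [233.2 172.7] 2264 green 230 238 164 198 mid [0.6046 0.0721] off mm [13.4  0.2]
side bub [229.2 214.5] 1661 green 222 251 212 221 mid [0.6036 0.0801] off mm [16.9 -3.3]
[ 0.50268779  0.07669999 -0.0178276 ] [1.79979234e+02 2.73187025e-02 1.78345959e+02] [-2.30922411 -0.86901037  8.09777355] 81.82772960455678
```

```bash
python3 -m jog '[[0,0,0.001,0,0,0,0.02],[0,0,0,0,0,0.1,0.02],[0,0,0,0,0,0.1,0.02],[0,0,0,0,0,0.1,0.02],[0,0,0,0,0,0.1,0.02],[0,0,0,0,0,0.1,0.02],[0,0,0,0,0,0,0.02],[0,0,0,0,0,0,0.02]]'; python3 b.py
```

```text
time_s: 17.2
tool_pos: [0.5028, 0.0763, -0.0176]
tool_rot: [180.0, -0.0, 149.7]
force: [-5.6, -3.0, 18.1]
grip_width: 0.0278
grasp_force: 40.0
top bub [233.3 173.4] 2260 green 230 238 164 197 mid [0.6046 0.0721] off mm [12.   0.1]
side bub [229.9 214.6] 1647 green 222 251 212 221 mid [0.6039 0.0799] off mm [15.  -3.3]
[ 0.50281271  0.07631147 -0.0176082 ] [ 1.79973851e+02 -3.13771693e-03  1.49685117e+02] [-6.30000555 -3.2659262  17.81712654] 54.2364429462985
```

```bash
python3 -m jog '[[0,0,0,0,0,0.1,0.02],[0,0,0,0,0,0.1,0.02],[0,0,0,0,0,0.1,0.02],[0,0,0,0,0,0.1,0.02],[0,0,0,0,0,0.1,0.02],[0,0,0,0,0,0,0.02],[0,0,0,0,0,0,0.02]]'; python3 b.py
```

```text
time_s: 17.88
tool_pos: [0.5025, 0.0759, -0.0171]
tool_rot: [-180.0, -0.0, 121.0]
force: [-8.4, -4.3, 24.5]
grip_width: 0.0282
grasp_force: 40.0
top bub [233.3 174.3] 2230 green 230 238 164 197 mid [0.6046 0.0721] off mm [10.2  0.2]
side bub [230.6 214.6] 1536 green 222 239 212 220 mid [0.6172 0.0795] off mm [ 0.2 -3. ]
[ 0.50256384  0.07589696 -0.01712426] [-1.79976169e+02 -3.81248444e-02  1.21023459e+02] [-8.59452561 -3.95853546 24.59194522] 26.707276508025018
```

```bash
python3 -m jog '[[0,0,-0.001,0,0,0,0.02],[0,0,-0.0005,0,0,0,0.02],[0,0,0,0,0,0,0.02],[0,0,0,0,0,0,0.02],[0,0,0,0,0,0,0.02]]'; python3 b.py
```

```text
time_s: 18.4
tool_pos: [0.5025, 0.0759, -0.0166]
tool_rot: [-180.0, -0.0, 121.0]
force: [-5.1, -2.6, 15.1]
grip_width: 0.0283
grasp_force: 40.0
top bub [233.2 175.1] 2267 green 230 238 164 197 mid [0.6046 0.0721] off mm [8.8 0.4]
side bub [231.1 214.8] 1482 green 222 239 212 220 mid [0.617  0.0794] off mm [-0.9 -2.4]
[ 0.50248194  0.07586406 -0.01662333] [-1.79979781e+02 -8.29850749e-03  1.21019956e+02] [-4.92606616 -4.65680287 16.1048593 ] 26.626262313928947
```

```bash
python3 -m jog '[[0,0,-0.0002,0,0,0.1,0.02],[0,0,-0.0002,0,0,0.1,0.02],[0,0,-0.0002,0,0,0.1,0.02],[0,0,-0.0002,0,0,0.1,0.02],[0,0,-0.0002,0,0,0.1,0.02],[0,0,-0.0002,0,0,0.1,0.02],[0,0,0,0,0,0,0.02],[0,0,0,0,0,0,0.02]]'; python3 b.py
```

```text
time_s: 19.17
tool_pos: [0.5019, 0.0757, -0.0157]
tool_rot: [-179.9, 0.0, 86.6]
force: [-5.3, -3.5, 15.9]
grip_width: 0.0279
grasp_force: 40.0
top bub [233.1 176.8] 2370 green 230 238 164 184 mid [0.6194 0.0717] off mm [-9.4  1. ]
side bub [231.3 215.5] 638 green 222 237 212 220 mid [0.6193 0.0793] off mm [-3.8 -0.8]
[ 0.50188564  0.07568635 -0.01563859] [-1.79909572e+02  2.39525457e-02  8.66448384e+01] [-4.87960289 -3.18651117 16.18464334] -6.342391575755077
```

```bash
cat > p.py <<'E'
from h import *
t=sum(env.read_camera("top").astype(float) for _ in range(3))/3; cv2.imwrite("pics/t9.png",t)
for v in range(161,200): print(v,t[v,231:236].mean(0).astype(int).tolist(),end=';')
o=env.get_obs(); print(o['tool_pos'],o['force'],o['qpos'].round(1))
E
python3 -m jog '[[0,0,-0.0002,0,0,0.1,0.02],[0,0,-0.0002,0,0,0.1,0.02],[0,0,-0.0002,0,0,0.1,0.02],[0,0,-0.0002,0,0,0.1,0.02],[0,0,-0.0002,0,0,0.1,0.02],[0,0,0,0,0,0,0.02],[0,0,0,0,0,0,0.02]]'; python3 p.py
```

```text
time_s: 19.85
tool_pos: [0.5014, 0.0759, -0.0148]
tool_rot: [-179.9, 0.1, 58.0]
force: [-7.4, -3.0, 16.5]
grip_width: 0.0281
grasp_force: 40.0
161 [38, 38, 37];162 [39, 59, 48];163 [46, 104, 73];164 [54, 129, 90];165 [56, 134, 94];166 [55, 133, 93];167 [56, 133, 93];168 [56, 133, 94];169 [56, 133, 94];170 [56, 134, 95];171 [56, 131, 93];172 [50, 115, 82];173 [44, 98, 71];174 [51, 113, 82];175 [72, 131, 103];176 [99, 137, 121];177 [119, 139, 133];178 [124, 140, 136];179 [124, 140, 136];180 [122, 139, 135];181 [110, 137, 126];182 [84, 135, 110];183 [61, 134, 99];184 [54, 128, 92];185 [46, 105, 76];186 [48, 109, 80];187 [55, 127, 93];188 [56, 126, 93];189 [55, 118, 88];190 [55, 109, 83];191 [55, 104, 80];192 [54, 102, 79];193 [52, 102, 78];194 [48, 98, 73];195 [41, 85, 62];196 [37, 64, 48];197 [40, 47, 41];198 [51, 49, 48];199 [61, 60, 58];[ 0.50138523  0.07583512 -0.01483525] [-6.88930884 -2.75595805 16.71406066] [-46.6  14.6  38.9 116.3 -11.5  53.  -33.6][ WARN:0@1.590] global loadsave.cpp:1063 imwrite_ Unsupported depth image for selected encoder is fallbacked to CV_8U.
```

Both lines now show: rows 173.05 and 185.4, midpoint 179.2. The bubble's centre is at 178.7, about 1 mm to the rear. I'll trim it.

```bash
python3 -m jog '[[0,0,-0.0001,0,0,0.07,0.02],[0,0,-0.0001,0,0,0.07,0.02],[0,0,0,0,0,0,0.02],[0,0,0,0,0,0,0.02],[0,0,0,0,0,0,0.02],[0,0,0,0,0,0,0.02]]'; python3 p.py 2>/dev/null
python3 - <<'E'
from h import *
t=cv2.imread("pics/t9.png"); s=env.read_camera("side")
c=np.zeros((550,790,3),np.uint8)
c[:,:390]=cv2.resize(t[150:260,195:273],None,fx=5,fy=5,interpolation=2); c[:,390:]=cv2.resize(s[170:280,215:295],None,fx=5,fy=5,interpolation=2); cv2.imwrite("pics/c9.png",c)
E
```

```text
time_s: 20.5
tool_pos: [0.5013, 0.076, -0.0146]
tool_rot: [-179.9, 0.1, 50.0]
force: [-6.9, -3.3, 16.7]
grip_width: 0.028
grasp_force: 40.0
161 [39, 39, 38];162 [40, 60, 48];163 [46, 104, 74];164 [54, 128, 90];165 [56, 133, 93];166 [56, 133, 94];167 [55, 133, 94];168 [56, 133, 94];169 [55, 133, 94];170 [56, 134, 94];171 [56, 132, 93];172 [49, 115, 83];173 [45, 99, 72];174 [49, 113, 81];175 [63, 131, 97];176 [93, 137, 116];177 [115, 138, 131];178 [123, 140, 135];179 [124, 141, 136];180 [121, 139, 134];181 [113, 137, 129];182 [91, 134, 115];183 [67, 131, 100];184 [50, 115, 84];185 [43, 92, 68];186 [48, 108, 79];187 [55, 130, 94];188 [57, 134, 97];189 [57, 134, 97];190 [56, 133, 97];191 [56, 133, 96];192 [57, 134, 98];193 [57, 134, 98];194 [57, 133, 97];195 [50, 119, 85];196 [37, 83, 58];197 [27, 41, 32];198 [34, 33, 32];199 [55, 52, 49];[ 0.50132651  0.07596655 -0.01462913] [-6.90765993 -2.47308219 16.67001569] [-47.7  14.8  40.2 116.3 -11.9  53.  -41.2]
```

View pics/c9.png

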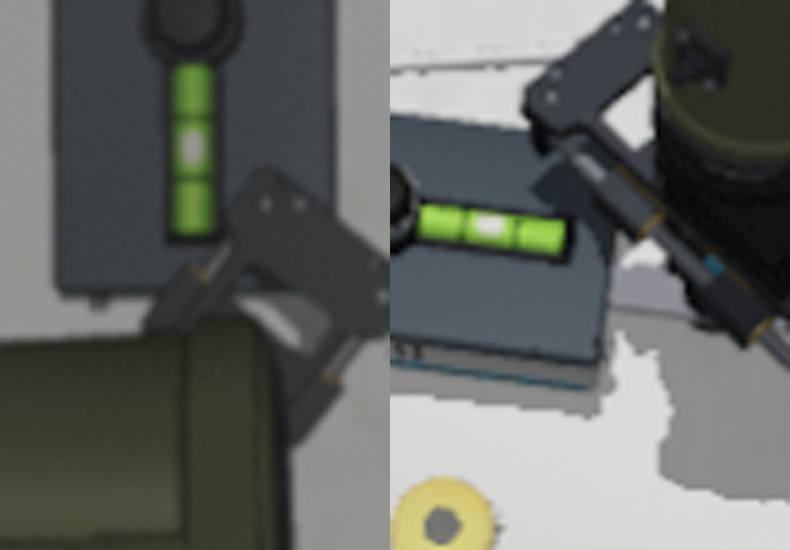

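Both views show the bubble midway between the two lines: centre at row 178.97, line midpoint at 179.07. The knob is held down with about 17 N, so I'm handing in.

```bash
python3 -c "
from cell import env
print(env.sign_off())"
```

```text
the job is handed in; nothing more can be done
None
```

I handed the job in after 20.5 s of the 64 s: the slide is out on its catch, the fingers hold the knob pressed down with about 17 N, and the bubble is within about 0.5 mm of midway between the lines; I did not touch the tape measure, hammer or pen, and hand-in returned no verdict.

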